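Pack the two-tier cupboard tote

TASK

Pack the two stacking totes for the cupboard. Stand the tin in the deep tote's compartment at its label end and stand the small brown bottle in its other compartment; then set the shallow tote on top of the deep one turned end for end, its label end over the deep tote's plain end, so that its feet sit down in the rim seats and it stands level instead of nesting onto the food. Finish by standing the stock carton upright in the shallow tote's compartment above the tin and the tea carton upright in the one above the bottle, leaving the two spice jars as they stand.

Things in the scene. Friction and masses are not known exactly. Their poses are not given: they have to be found in the camera images.
- deep_tote: Grey open tote 216 (x) x 168 x 98 mm high, base 180 x 120. Origin: centre of underside; +x to its label end (scooped rim, white card). Divider at x=0, top 86 mm up; 2 compartments centred x=+-51, y=0: 70 x 114 mm at the 3 mm floor, 90 x 134 at the rim. 4 seats 10 mm deep in the long rims: a tote turned end for end on it stands 88 mm up, 2 mm play; the same way round it drops in.
- shallow_tote: Grey open tote on the drainer (1.5 mm below worktop), as the deep one but 52 mm high, 0.3 kg, feet at its long sides. Origin: centre of underside; +x to its label end (scooped rim, white card). Compartments centred x=+-51, floor 3 mm. Lift by the divider along y at x=0: top 40 mm up, 14 mm thick there, 22 at the bottom; close fingers along x at x=y=0, where it balances.
- tin: Tin can, red label, upright cylinder 57 mm in diameter, 72 mm high, 0.18 kg. Origin: centre of its underside, z up.
- drops_bottle: Small brown bottle with a red cap, upright, body 33 mm in diameter up to 70 mm, cap 22 mm in diameter above, 82 mm high, 0.06 kg. Origin: centre of its underside.
- stock_carton: Yellow stock-cube carton standing upright, 31 (x) x 50 (y) x 126 (z) mm, 0.11 kg. Origin: centre of its underside; x along its thin side.
- tea_carton: White and green tea carton standing upright, 27 (x) x 62 (y) x 119 (z) mm, 0.05 kg. Origin: centre of its underside; x along its thin side.
- spice_jar: Bystander: glass spice jar with a dark cap, 41 mm in diameter, 104 mm high, standing among the goods. Origin: centre of its underside.
- herb_jar: Bystander: white spice jar, 46 mm wide, 108 mm high, behind the goods. Origin: centre of its underside.
Things that resemble listed ones, but are neither listed nor needed, are in the scene too. Leave any blue or turquoise look-alike of the drops_bottle alone.

How it is judged:
By the outcome, as a careful person would: the job done as asked, in the order asked, and still so for the second after the job is handed in, with the robot touching nothing.
It also fails if it takes over 128 s, if anything falls off the work surface, if the arm or the gripper's body presses on something with over 40 N, if the wrist force passes 120 N, or if a joint passes its speed limit or range.

ROBOT

A 6-joint arm with a two-finger parallel gripper is mounted at the origin on the work surface; the furniture and walls round the work are solid. World frame = base frame: x ahead of the robot, y to its left, z up, the work surface at z = 0. Lengths are in m, angles in rad, forces in N, time in s.
With the tool pointing down it reaches from about 0.3 to 0.875 m from the base axis. Payload 6.4 kg.
Tool frame: the origin (TCP) lies at the very end of the fingers, on their centre line; the grasp point (between the pads) lies 19 mm behind it; z points along the fingers, y is the line along which they close (so a half turn about z gives the same grasp; the last joint's range is limited). The gripper opens to 85 mm and grips with 20 to 120 N. Pads are 22 mm wide; open, the fingers measure 114 mm over their backs; the gripper's body (76 mm by 85 mm) begins 54 mm behind the grasp point. The pads swing forward as they close: fully open they stand 13 mm farther back than shut.
Start: joints at [1.114, 0.181, 1.607, -0, 1.354, -0.206], TCP at [0.143, 0.557, 0.231] pointing down, gripper open.
Joint ranges: [-2.99, 2.99], [-0.89, 2.07], [0.3, 2.58], [-1.14, 4.28], [0, 2.63], [-3.12, 3.12]. Speed limits (rad/s): [2.57, 2.57, 3.01, 3.14, 3.14, 3.14].

INTERFACE

Orientations are given as a unit quaternion [w, x, y, z].
In Python, from bench import telemetry, camera, ctrl, spotter gives the robot as it stands.
- The arm moves only by the tool send_rows, never from a script. Its argument "series" is a list of rows, each a list of 3 entries, a list of its own where there are three numbers: the turn, a rotation vector about the world's x, y, z in degrees, then the shift along the world's x, y, z in mm, then the closure, from -1 (fully open) to 1 (shut), so that 0 is half open. In form: [[[rx, ry, rz], [dx, dy, dz], gripper], ...]. A call has 1 to 10 rows; each row is the pose to reach, as a shift and turn from the pose commanded when the call began; what a row does not reach only later rows make up. A row lasts 1/8 s, in which the tool goes at most 62.5 mm and 10.7 degrees, less where a joint would pass 70% of its speed; a pose out of reach is approached as far as the arm can. A call with a gripper value outside its range is refused whole. The fingers move at their own pace and stop on an object; the grip force is fixed at half the most. Time passes only in rows, so rows that repeat a pose let the fingers close. It gives the time, the measured TCP pose, the force, the opening and the grip force at its end, in the units of the state.
- telemetry.get_obs(): the state, without advancing time (a new reading comes with each control period).
- camera(name): name is "scene" or "top" or "wrist"; returns a dict with "pixels" (400x640x3 uint8, red, green, blue), "camera_matrix" (3x3 intrinsics, pixels), "xyz" and "orientation" of the camera in the world. Camera axes: x right, y up, looking along -z (the intrinsics and any distortion apply to the point x, -y, -z); pixel columns grow to the right and rows downward; lengths in m; the calibration is good to about 2 mm. A picture is of the moment at which its call begins. There is no depth.
- ctrl.hand_in(): hands the job in; it is judged then, once.
Trained networks look in the newest picture that a camera, given by its name, has taken for a name from the list of things; names that differ only in an ending like _2 or _b are one class to them, and where a whole thing is asked for, a point or a joint stands for the part that bears it (a point fixed in the world has none). Each returns a list of dicts, best first, with "conf" (0 to 1); they miss things now and then, are a little off and sometimes report something else, mostly with a low value. They report only what shows in the picture. A call takes as long as a camera call. They do not tell look-alikes from the thing itself.
- spotter.boxes_of(thing, camera): "xyz" ([x, y, z] in m, in world coordinates, good to about 4 mm: the middle of the surface that is visible of it).
- spotter.landmark_of(thing, camera): "xyz" ([x, y, z] in m, in world coordinates, good to about 4 mm: a listed point, or the origin of a listed thing).
The state is a dict: "time_s": time; "q": joint angles; "dq": joint speeds; "joint_efforts": joint torques, N m; "eef_pos": TCP position; "eef_rot": TCP orientation; "wrist_force": force on the tool from outside, world axes, zero at the start; "torque": the same for the moment, N m; "opening": opening from 0.0 (shut) to 1.0 (fully open); "grasp_force": force on a finger pad.
Only numpy, scipy, OpenCV 4.12 (cv2) and the standard library are available. Lean on these libraries where they do the work, as an engineer would, in place of code of your own. Each camera call takes 0.05 s, during which the arm holds its last target. There are 200 camera calls.

## Working session

There is one attempt and no reset: what is moved stays moved. The work goes in short steps, Python scripts to look and compute and a tool call to move; the robot and the scene stay as the last step left them, time stands still between calls to the robot, and variables do not carry over. Pictures are saved under pics/ and viewed, at most 14 in all, crops included, and the job is handed in when it is done.

Besides the shell and the picture viewer there is one more tool, called after "Request:" as name(argument=value, ...), one argument or row to a line, values as JSON. send_rows: Moves the arm, as the interface text tells. Its arguments: {"type":"object","properties":{"series":{"type":"array","items":{"type":"array"}}},"required":["series"]}

```bash
mkdir -p pics
cat > h.py <<'E'
import numpy as np, cv2
from bench import telemetry, camera, ctrl, spotter
from scipy.spatial.transform import Rotation as R
def snap(cam,fn=None):
    c=camera(cam)
    if fn: cv2.imwrite('pics/'+fn,c['pixels'][...,::-1])
    return c
def rot(c):
    o=np.array(c['orientation']); return o if o.shape==(3,3) else R.from_quat(o[[1,2,3,0]]).as_matrix()
def proj(c,p):
    v=rot(c).T@(np.array(p)-c['xyz']); v=np.array([v[0],-v[1],-v[2]]); u=np.array(c['camera_matrix'])@v; return u[:2]/u[2]
def back(c,uv,z):
    d=np.linalg.inv(c['camera_matrix'])@[uv[0],uv[1],1]; d=rot(c)@[d[0],-d[1],-d[2]]; o=np.array(c['xyz']); return o+d*(z-o[2])/d[2]
E
python3 - <<'E'
from h import *
for cam in ['top','scene']:
    c=snap(cam,cam+'1.png'); print(cam,np.round(c['xyz'],3), {k for k in c})
    for t in ['deep_tote','shallow_tote','tin','drops_bottle','stock_carton','tea_carton','spice_jar','herb_jar']:
        print(t,[(np.round(d['xyz'],3).tolist(),round(d['conf'],2),proj(c,d['xyz']).astype(int).tolist()) for d in spotter.landmark_of(t,cam)[:4]])
o=telemetry.get_obs();print(o['eef_pos'],o['eef_rot'],o['opening'])
E
```

```text
top [-0.238  0.085  1.517] {'xyz', 'pixels', 'camera_matrix', 'orientation'}
deep_tote [([0.458, 0.082, 0.002], 0.84, [310, 204])]
shallow_tote [([0.528, 0.402, 0.004], 0.74, [218, 193])]
tin [([0.55, -0.295, -0.001], 0.8, [414, 173]), ([0.461, 0.08, 0.003], 0.38, [311, 203])]
drops_bottle [([0.375, -0.358, -0.002], 0.56, [441, 216]), ([0.311, -0.339, 0.0], 0.46, [439, 234]), ([0.535, -0.165, 0.001], 0.41, [378, 179])]
stock_carton [([0.395, -0.274, -0.002], 0.66, [415, 213])]
tea_carton [([0.412, -0.162, -0.005], 0.63, [382, 212])]
spice_jar []
herb_jar [([0.631, -0.238, -0.005], 0.73, [395, 155])]
scene [-0.14   1.037  0.563] {'xyz', 'pixels', 'camera_matrix', 'orientation'}
deep_tote [([0.396, -0.273, -0.006], 0.63, [390, 184]), ([0.457, 0.084, -0.006], 0.62, [316, 224])]
shallow_tote [([0.521, 0.409, -0.001], 0.76, [214, 275])]
tin []
drops_bottle [([0.314, -0.336, 0.0], 0.56, [422, 180]), ([0.375, -0.356, 0.002], 0.48, [406, 174])]
stock_carton [([0.394, -0.276, 0.001], 0.71, [391, 182])]
tea_carton [([0.411, -0.164, 0.005], 0.94, [371, 192])]
spice_jar []
herb_jar []
[0.14270501 0.55701987 0.23131736] [3.17240717e-06 1.25078026e-01 9.92146908e-01 1.41953446e-05] 0.998299864622904
```

View pics/top1.png

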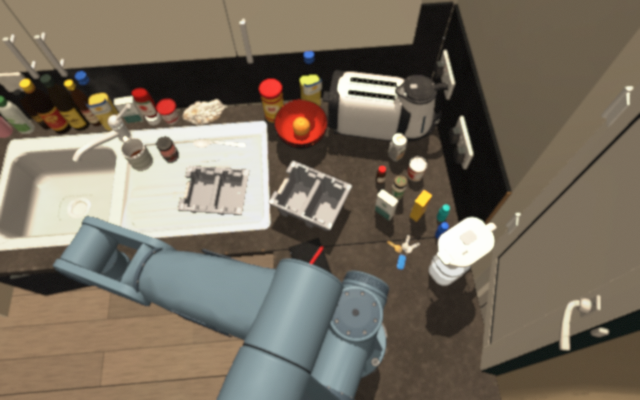

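View pics/scene1.png

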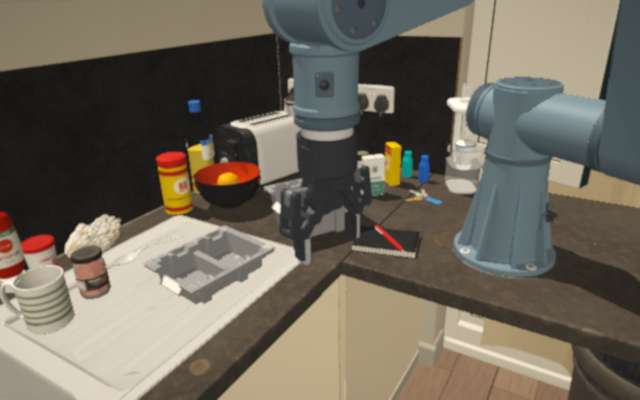

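Run:
```python
from h import *
im=cv2.imread('pics/top1.png'); a=cv2.resize(im[125:275,265:465],None,fx=4,fy=4,interpolation=cv2.INTER_CUBIC)
cv2.imwrite('pics/c1.png',a)
b=cv2.resize(im[145:235,165:365],None,fx=4,fy=4,interpolation=cv2.INTER_CUBIC);cv2.imwrite('pics/c2.png',b)
```

```text
(no output)
```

View pics/c1.png

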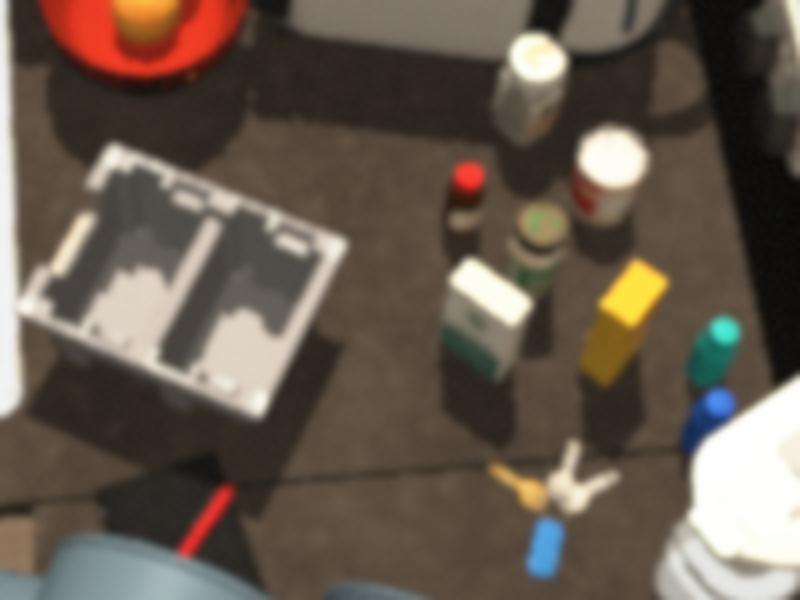

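View pics/c2.png

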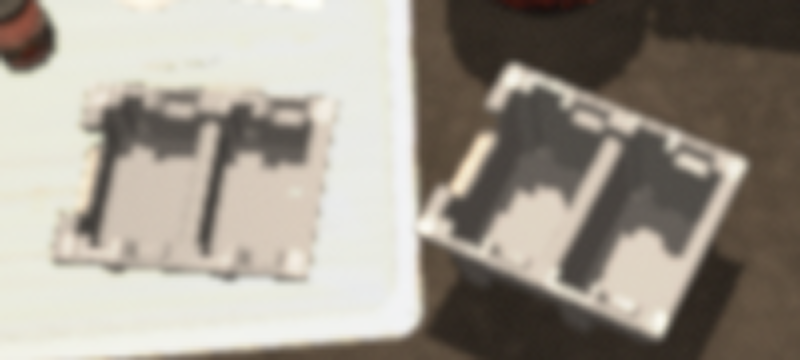

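Run:
```python
from h import *
c=snap('top')
def f(pts,off,z):
    P=np.array([back(c,np.array(p)/4+off,z) for p in pts])[:,:2]; m=P.mean(0)
    # TL,TR,BR,BL ; label end = left
    ax=(P[0]+P[3]-P[1]-P[2])/2; ay=(P[0]+P[1]-P[2]-P[3])/2
    print(m.round(3),'len',np.linalg.norm(ax).round(3),np.linalg.norm(ay).round(3),'yaw+x',np.degrees(np.arctan2(ax[1],ax[0])).round(1),np.degrees(np.arctan2(ay[1],ay[0])).round(1)+90)
f([(110,145),(347,240),(262,415),(20,308)],(265,125),.098)
f([(85,88),(335,95),(310,278),(53,262)],(165,145),.0505)
def e(n,p,q,z): # edges
    a=back(c,np.array(p)/4+(265,125),z);b=back(c,np.array(q)/4+(265,125),z);d=(b-a)[:2];print(n,a.round(3),b.round(3),np.linalg.norm(d).round(3),np.degrees(np.arctan2(d[1],d[0])).round(1))
e('tea long',(458,265),(522,310),.119)
e('stock long',(615,300),(650,270),.126)
for n,p,z in [('tin',(612,158),.072),('drops',(468,178),.082),('spice',(543,222),.104),('herb',(538,57),.108),('tea',(490,287),.119),('stock',(634,288),.126)]:
    print(n,back(c,np.array(p)/4+(265,125),z).round(3))
```

```text
[0.453 0.078] len 0.217 0.168 yaw+x 60.1 60.7
[0.52  0.406] len 0.217 0.169 yaw+x 82.2 82.7
tea long [ 0.432 -0.142  0.119] [ 0.388 -0.187  0.119] 0.063 -134.2
stock long [ 0.387 -0.261  0.126] [ 0.411 -0.293  0.126] 0.04 -53.6
tin [ 0.545 -0.294  0.072]
drops [ 0.531 -0.168  0.082]
spice [ 0.472 -0.219  0.104]
herb [ 0.629 -0.239  0.108]
tea [ 0.411 -0.165  0.119]
stock [ 0.397 -0.277  0.126]
```

Request:
send_rows(
  series=[
    [[0,0,-100],[250,-520,20],-1],
    [[0,0,-100],[250,-520,20],-1],
    [[0,0,-100],[250,-520,20],-1],
    [[0,0,-100],[250,-520,20],-1],
    [[0,0,-100],[250,-520,20],-1],
    [[0,0,-100],[250,-520,20],-1],
    [[0,0,-100],[250,-520,20],-1],
    [[0,0,-100],[250,-520,20],-1],
    [[0,0,-100],[250,-520,20],-1],
    [[0,0,-100],[250,-520,20],-1],
  ],
)

```text
time_s: 2.2
eef_pos: [0.3939, 0.0339, 0.2517]
eef_rot: [0.001, 0.843, 0.539, 0.0]
wrist_force: [-0.3, -0.9, -0.0]
opening: 0.999
grasp_force: 0.0
```

```bash
cat >> h.py <<'E'
def st():
    o=telemetry.get_obs(); r=R.from_quat(np.array(o['eef_rot'])[[1,2,3,0]]).as_matrix(); y=r[:,1]
    print('t',round(o['time_s'],2),'tcp',(np.array(o['eef_pos'])*1000).round(1),'yaw',np.degrees(np.arctan2(y[1],y[0])).round(1),'tilt',np.degrees(np.arccos(-r[2,2])).round(1),'open',round(o['opening'],3),'F',np.round(o['wrist_force'],1),'g',round(o['grasp_force'],1),'q6',round(o['q'][5],2))
def spots(cam,things,c):
    for t in things: print(t,[(np.round(d['xyz'],3).tolist(),round(d['conf'],2),proj(c,d['xyz']).astype(int).tolist()) for d in spotter.landmark_of(t,cam)[:3]])
E
python3 -c "
from h import *
st()"
```

```text
t 2.2 tcp [393.9  33.9 251.7] yaw -24.8 tilt 0.1 open 0.999 F [-0.3 -0.9 -0. ] g 0.0 q6 0.22
```

Request:
send_rows(
  series=[
    [[0,0,-5],[150,-325,-20],-1],
    [[0,0,-5],[150,-325,-20],-1],
    [[0,0,-5],[150,-325,-20],-1],
    [[0,0,-5],[150,-325,-20],-1],
    [[0,0,-5],[150,-325,-20],-1],
    [[0,0,-5],[150,-325,-20],-1],
    [[0,0,-5],[150,-325,-20],-1],
    [[0,0,-5],[150,-325,-20],-1],
  ],
)

```text
time_s: 3.2
eef_pos: [0.5426, -0.2864, 0.2307]
eef_rot: [-0.001, 0.863, 0.505, -0.0]
wrist_force: [-0.1, -0.1, 1.3]
opening: 1.003
grasp_force: 0.0
```

```bash
python3 -c "
from h import *
st();c=snap('wrist','w1.png');print(c['xyz']);spots('wrist',['tin','spice_jar','drops_bottle','stock_carton'],c)"
```

```text
t 3.2 tcp [ 542.6 -286.4  230.7] yaw -29.3 tilt 0.1 open 1.003 F [-0.1 -0.1  1.3] g 0.0 q6 -0.17
[ 0.57604969 -0.2268814   0.3737132 ]
tin []
spice_jar [([0.475, -0.219, -0.003], 0.92, [241, 135])]
drops_bottle [([0.376, -0.352, 0.002], 0.92, [231, 275]), ([0.537, -0.171, -0.004], 0.61, [266, 63])]
stock_carton [([0.395, -0.275, 0.001], 0.87, [207, 214])]
```

View pics/w1.png

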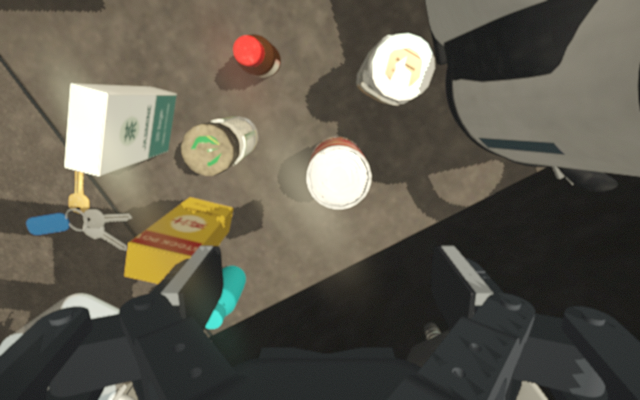

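```bash
python3 -c "
from h import *
c=snap('wrist');st()
print('tin',back(c,(339,173),.072).round(4),'cap',back(c,(252,51),.082).round(4),'spice',back(c,(207,150),.104).round(4),'nadir',proj(c,[c['xyz'][0],c['xyz'][1],0]))
for p in [(66,85),(126,86),(110,172),(66,172)]: print('tea',back(c,p,.119).round(3))
for p in [(183,198),(234,205),(128,248),(184,278)]: print('stock',back(c,p,.126).round(3))
"
```

```text
t 3.5 tcp [ 542.8 -287.   231.9] yaw -29.3 tilt 0.0 open 0.999 F [ 0.1  0.9 -0.2] g 0.0 q6 -0.17
tin [ 0.5525 -0.2915  0.072 ] cap [ 0.5409 -0.1707  0.082 ] spice [ 0.4743 -0.2185  0.104 ] nadir [326.43924005  93.48071045]
tea [ 0.42  -0.133  0.119]
tea [ 0.456 -0.154  0.119]
tea [ 0.407 -0.197  0.119]
tea [ 0.379 -0.181  0.119]
stock [ 0.447 -0.24   0.126]
stock [ 0.477 -0.263  0.126]
stock [ 0.386 -0.252  0.126]
stock [ 0.409 -0.295  0.126]
```

Request:
send_rows(
  series=[
    [[0,0,0],[8,-6,0],-1],
    [[0,0,0],[8,-6,-60],-1],
    [[0,0,0],[8,-6,-110],-1],
    [[0,0,0],[8,-6,-155],-1],
    [[0,0,0],[8,-6,-185],-1],
    [[0,0,0],[8,-6,-195],-1],
    [[0,0,0],[8,-6,-195],-1],
    [[0,0,0],[8,-6,-195],1],
    [[0,0,0],[8,-6,-195],1],
    [[0,0,0],[8,-6,-195],1],
  ],
)

```text
time_s: 4.75
eef_pos: [0.5519, -0.2949, 0.0385]
eef_rot: [0.002, 0.863, 0.505, 0.001]
wrist_force: [-0.4, 0.4, 7.0]
opening: 0.653
grasp_force: 64.3
```

Request:
send_rows(
  series=[
    [[0,0,0],[0,0,0],1],
    [[0,0,0],[0,0,0],1],
    [[0,0,0],[0,0,0],1],
    [[0,0,0],[0,0,15],1],
    [[0,0,0],[0,0,50],1],
    [[0,0,0],[0,0,100],1],
    [[0,0,0],[0,0,150],1],
    [[0,0,0],[0,0,180],1],
    [[0,0,0],[0,0,180],1],
  ],
)

```text
time_s: 5.88
eef_pos: [0.5521, -0.295, 0.2202]
eef_rot: [0.003, 0.863, 0.505, 0.001]
wrist_force: [0.5, 0.4, -2.7]
opening: 0.657
grasp_force: 64.2
```

```bash
python3 -c "
from h import *
st()"
```

```text
t 5.88 tcp [ 552.1 -295.   220.2] yaw -29.4 tilt 0.4 open 0.657 F [ 0.5  0.4 -2.7] g 64.2 q6 -0.17
```

Request:
send_rows(
  series=[
    [[0,0,0],[-117,335,60],1],
    [[0,0,0],[-117,335,60],1],
    [[0,0,0],[-117,335,60],1],
    [[0,0,0],[-117,335,60],1],
    [[0,0,0],[-117,335,60],1],
    [[0,0,0],[-117,335,60],1],
    [[0,0,0],[-117,335,60],1],
    [[0,0,0],[-117,335,60],1],
    [[0,0,0],[-117,335,60],1],
  ],
)

```text
time_s: 7.0
eef_pos: [0.4336, 0.0401, 0.2753]
eef_rot: [-0.0, 0.864, 0.504, -0.001]
wrist_force: [-0.0, 0.1, -3.0]
opening: 0.652
grasp_force: 64.7
```

```bash
python3 -c "
from h import *
st();c=snap('wrist','w2.png');spots('wrist',['deep_tote','tin'],c)
np.savez('w2.npz',K=c['camera_matrix'],x=c['xyz'],o=c['orientation'])"
```

```text
t 7.0 tcp [433.6  40.1 275.3] yaw -29.5 tilt 0.1 open 0.652 F [-0.   0.1 -3. ] g 64.7 q6 0.33
deep_tote [([0.457, 0.084, 0.003], 0.84, [326, 110])]
tin [([0.434, 0.035, 0.234], 0.79, [331, 227]), ([0.633, -0.237, -0.001], 0.31, [562, 260])]
```

View pics/w2.png

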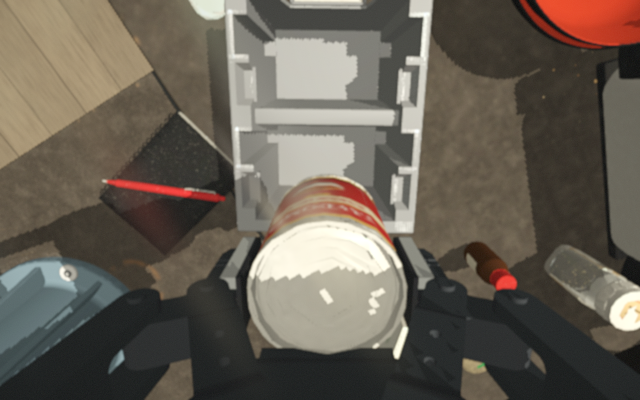

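```bash
python3 -c "
from h import *
d=np.load('w2.npz');c=dict(camera_matrix=d['K'],xyz=d['x'],orientation=d['o'])
for n,p,z in [('divL',(253,116),.086),('divR',(397,115),.086),('L1',(232,120),.098),('L2',(238,230),.098),('R1',(425,120),.098),('R2',(415,230),.098),('L0',(228,15),.098),('R0',(433,15),.098)]: print(n,(back(c,p,z)*1000).round(1))
"
```

```text
divL [397.2 115.8  86. ]
divR [514.2  50.8  86. ]
L1 [381.4 121.6  98. ]
L2 [327.7  30.2  98. ]
R1 [532.4  36.3  98. ]
R2 [478.8 -55.   98. ]
L0 [426.2 194.9  98. ]
R0 [574.8 111.   98. ]
```

Request:
send_rows(
  series=[
    [[0,0,0],[47,84,0],1],
    [[0,0,0],[47,84,0],1],
    [[0,0,0],[47,84,0],1],
    [[0,0,0],[47,84,-60],1],
    [[0,0,0],[47,84,-110],1],
    [[0,0,0],[47,84,-150],1],
    [[0,0,0],[47,84,-185],1],
    [[0,0,0],[47,84,-215],1],
    [[0,0,0],[47,84,-232],1],
    [[0,0,0],[47,84,-232],1],
  ],
)

```text
time_s: 8.4
eef_pos: [0.4804, 0.1244, 0.0438]
eef_rot: [-0.0, 0.863, 0.504, -0.001]
wrist_force: [-0.3, 0.1, -2.2]
opening: 0.653
grasp_force: 64.7
```

```bash
python3 -c "
from h import *
st()"
```

```text
t 8.4 tcp [480.4 124.4  43.8] yaw -29.4 tilt 0.1 open 0.653 F [-0.3  0.1 -2.2] g 64.7 q6 0.53
```

Down 2 more, release, rise; then travel toward the bottle (0.539, -0.169).

Request:
send_rows(
  series=[
    [[0,0,0],[0,0,-3],1],
    [[0,0,0],[0,0,-3],-0.6],
    [[0,0,0],[0,0,-3],-0.6],
    [[0,0,0],[0,0,-3],-0.6],
    [[0,0,0],[0,0,-3],-0.6],
    [[0,0,0],[0,0,30],-0.6],
    [[0,0,0],[0,0,80],-0.6],
    [[0,0,0],[0,0,140],-0.6],
    [[0,0,0],[0,0,190],-0.6],
    [[0,0,0],[0,0,190],-0.6],
  ],
)

```text
time_s: 9.65
eef_pos: [0.4835, 0.1252, 0.2393]
eef_rot: [0.002, 0.863, 0.505, 0.004]
wrist_force: [-0.9, 0.6, -0.3]
opening: 0.803
grasp_force: 0.0
```

Request:
send_rows(
  series=[
    [[0,0,0],[30,-340,0],-0.6],
    [[0,0,0],[30,-340,0],-0.6],
    [[0,0,0],[30,-340,0],-0.6],
    [[0,0,0],[30,-340,0],-0.6],
    [[0,0,0],[30,-340,0],-0.6],
    [[0,0,0],[30,-340,0],-0.6],
    [[0,0,0],[30,-340,0],-0.6],
    [[0,0,0],[30,-340,0],-0.6],
  ],
)

```text
time_s: 10.65
eef_pos: [0.5102, -0.2139, 0.2332]
eef_rot: [-0.001, 0.863, 0.505, -0.0]
wrist_force: [-0.5, 0.3, -0.1]
opening: 0.797
grasp_force: 0.0
```

```bash
python3 -c "
from h import *
st();c=snap('wrist','w3.png');spots('wrist',['drops_bottle','tea_carton','spice_jar'],c)
h=cv2.cvtColor(c['pixels'],cv2.COLOR_RGB2HSV);m=((h[...,0]<6)|(h[...,0]>174))&(h[...,1]>180)&(h[...,2]>110)
n,l,s,ce=cv2.connectedComponentsWithStats(m.astype(np.uint8))
for i in range(1,n):
  if s[i,4]>100: print(s[i],ce[i].round(1),(back(c,ce[i],.082)*1000).round(1))
"
```

```text
t 10.65 tcp [ 510.2 -213.9  233.2] yaw -29.4 tilt 0.1 open 0.797 F [-0.5  0.3 -0.1] g 0.0 q6 -0.1
drops_bottle [([0.379, -0.356, 0.001], 0.64, [290, 310]), ([0.539, -0.168, -0.004], 0.62, [329, 107]), ([0.313, -0.339, 0.0], 0.51, [238, 322])]
tea_carton [([0.408, -0.158, 0.005], 0.74, [219, 161])]
spice_jar [([0.476, -0.218, -0.006], 0.88, [302, 176]), ([0.54, -0.169, -0.004], 0.35, [331, 107])]
[315  98  28  29 298] [327.8 112.6] [ 536.7 -167.6   82. ]
[246 285  33  11 102] [262.5 290.1] [ 402.4 -280.5   82. ]
[242 295  34  10 113] [258.4 299.6] [ 393.6 -287.2   82. ]
```

View pics/w3.png

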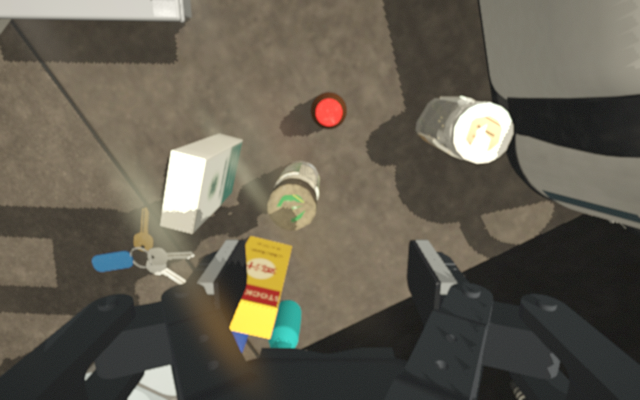

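Request:
send_rows(
  series=[
    [[0,0,0],[27,46,0],-0.6],
    [[0,0,0],[27,46,-60],-0.6],
    [[0,0,0],[27,46,-110],-0.6],
    [[0,0,0],[27,46,-155],-0.6],
    [[0,0,0],[27,46,-185],-0.6],
    [[0,0,0],[27,46,-196],-0.6],
    [[0,0,0],[27,46,-196],-0.6],
    [[0,0,0],[27,46,-196],1],
    [[0,0,0],[27,46,-196],1],
    [[0,0,0],[27,46,-196],1],
  ],
)

```text
time_s: 12.1
eef_pos: [0.5387, -0.1695, 0.0399]
eef_rot: [0.001, 0.863, 0.505, 0.001]
wrist_force: [-1.1, 1.1, 7.2]
opening: 0.372
grasp_force: 58.8
```

Request:
send_rows(
  series=[
    [[0,0,0],[0,0,0],1],
    [[0,0,0],[0,0,0],1],
    [[0,0,0],[0,0,0],1],
    [[0,0,0],[0,0,0],1],
  ],
)

```text
time_s: 12.6
eef_pos: [0.5387, -0.1695, 0.0399]
eef_rot: [0.001, 0.863, 0.505, 0.001]
wrist_force: [-0.8, 1.4, 6.4]
opening: 0.368
grasp_force: 58.8
```

Request:
send_rows(
  series=[
    [[0,0,0],[0,0,15],1],
    [[0,0,0],[0,0,50],1],
    [[0,0,0],[0,0,110],1],
    [[0,0,0],[0,0,170],1],
    [[0,0,0],[0,0,190],1],
    [[0,0,0],[0,0,190],1],
  ],
)

```text
time_s: 13.35
eef_pos: [0.5389, -0.1696, 0.2315]
eef_rot: [0.002, 0.863, 0.505, 0.001]
wrist_force: [-0.2, -0.4, -0.7]
opening: 0.372
grasp_force: 59.3
```

```bash
python3 -c "
from h import *
st()"
```

```text
t 13.35 tcp [ 538.9 -169.6  231.5] yaw -29.4 tilt 0.3 open 0.372 F [-0.2 -0.4 -0.7] g 59.3 q6 -0.0
```

Request:
send_rows(
  series=[
    [[0,0,0],[-108,207,15],1],
    [[0,0,0],[-108,207,15],1],
    [[0,0,0],[-108,207,15],1],
    [[0,0,0],[-108,207,15],1],
    [[0,0,0],[-108,207,15],1],
    [[0,0,0],[-108,207,-40],1],
    [[0,0,0],[-108,207,-95],1],
    [[0,0,0],[-108,207,-145],1],
    [[0,0,0],[-108,207,-175],1],
    [[0,0,0],[-108,207,-186],1],
  ],
)

```text
time_s: 14.6
eef_pos: [0.4275, 0.0379, 0.0416]
eef_rot: [-0.003, 0.863, 0.504, -0.003]
wrist_force: [3.3, -0.5, 13.4]
opening: 0.369
grasp_force: 60.8
```

Request:
send_rows(
  series=[
    [[0,0,0],[0,0,0],1],
    [[0,0,0],[0,0,-2],1],
    [[0,0,0],[0,0,-2],-0.2],
    [[0,0,0],[0,0,-2],-0.2],
    [[0,0,0],[0,0,-2],-0.2],
    [[0,0,0],[0,0,-2],-0.2],
    [[0,0,0],[0,0,30],-0.2],
    [[0,0,0],[0,0,80],-0.2],
    [[0,0,0],[0,0,140],-0.2],
    [[0,0,0],[0,0,200],-0.2],
  ],
)

```text
time_s: 15.85
eef_pos: [0.4292, 0.0381, 0.2441]
eef_rot: [-0.0, 0.863, 0.505, -0.0]
wrist_force: [1.0, -0.4, 0.8]
opening: 0.593
grasp_force: 0.0
```

```bash
python3 -c "
from h import *
st()"
```

```text
t 15.85 tcp [429.2  38.1 244.1] yaw -29.4 tilt 0.0 open 0.593 F [ 1.  -0.4  0.8] g 0.0 q6 0.32
```

Request:
send_rows(
  series=[
    [[0,0,-68],[16,370,0],-0.2],
    [[0,0,-68],[16,370,0],-0.2],
    [[0,0,-68],[16,370,0],-0.2],
    [[0,0,-68],[16,370,0],-0.2],
    [[0,0,-68],[16,370,0],-0.2],
    [[0,0,-68],[16,370,0],-0.2],
    [[0,0,-68],[16,370,0],-0.2],
    [[0,0,-68],[16,370,0],-0.2],
    [[0,0,-68],[16,370,0],-0.2],
  ],
)

```text
time_s: 16.98
eef_pos: [0.4454, 0.4076, 0.2417]
eef_rot: [0.001, 0.998, -0.063, -0.0]
wrist_force: [-0.3, 0.1, 0.7]
opening: 0.601
grasp_force: 0.0
```

```bash
python3 -c "
from h import *
st();c=snap('wrist','w4.png');spots('wrist',['shallow_tote','deep_tote','tin','drops_bottle'],c)
np.savez('w4.npz',K=c['camera_matrix'],x=c['xyz'],o=c['orientation'])"
```

```text
t 16.98 tcp [445.4 407.6 241.7] yaw -97.3 tilt 0.1 open 0.601 F [-0.3  0.1  0.7] g 0.0 q6 2.24
shallow_tote [([0.528, 0.408, -0.004], 0.87, [316, 79])]
deep_tote [([0.456, 0.083, 0.001], 0.91, [626, 109])]
tin [([0.484, 0.122, -0.0], 0.96, [590, 86])]
drops_bottle []
```

View pics/w4.png

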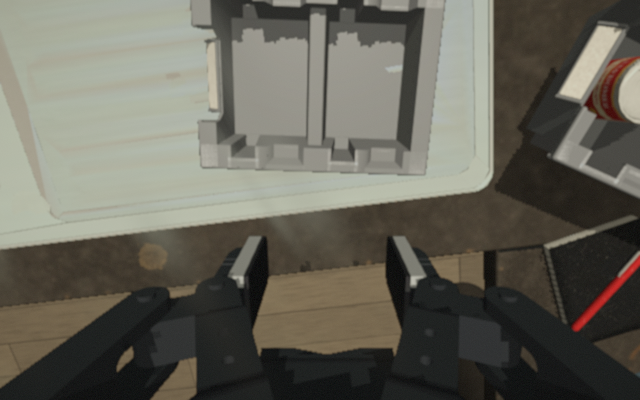

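```bash
python3 -c "
from h import *
d=np.load('w4.npz');c=dict(camera_matrix=d['K'],xyz=d['x'],orientation=d['o'])
a=back(c,(317.5,10),.0385);b=back(c,(316,140),.0385);l=back(c,(201,166),.0505);r=back(c,(426,174),.0505)
f=lambda u,v:np.degrees(np.arctan2(*(v-u)[:2][::-1])).round(1)
print(a*1000,b*1000,f(b,a),l*1000,r*1000,f(r,l),np.linalg.norm(l-r))
m=(l+r)/2;y=np.radians(f(r,l)); print('ctr',(m+.084*np.array([np.sin(y),-np.cos(y),0]))*1000)
"
```

```text
[585.22335073 398.25642563  38.5       ] [470.16703004 415.22247425  38.5       ] -8.4 [460.82635289 528.78303781  50.5       ] [425.17367132 312.46244888  50.5       ] 80.6 0.21923893563628707
ctr [525.87207368 406.90336251  50.5       ]
```

Request:
send_rows(
  series=[
    [[0,0,-1],[60,0,0],-0.2],
    [[0,0,-1],[80,0,-20],-0.2],
    [[0,0,-1],[80,0,-80],-0.2],
    [[0,0,-1],[80,0,-140],-0.2],
    [[0,0,-1],[80,0,-185],-0.2],
    [[0,0,-1],[80,0,-215],-0.2],
    [[0,0,-1],[80,0,-230],-0.2],
    [[0,0,-1],[80,0,-232],-0.2],
    [[0,0,-1],[80,0,-232],-0.2],
  ],
)

```text
time_s: 18.35
eef_pos: [0.5268, 0.4084, 0.0119]
eef_rot: [-0.001, 0.997, -0.073, 0.001]
wrist_force: [-0.9, -0.0, 0.5]
opening: 0.597
grasp_force: 0.0
```

Request:
send_rows(
  series=[
    [[0,0,0],[0,0,0],1],
    [[0,0,0],[0,0,0],1],
    [[0,0,0],[0,0,0],1],
    [[0,0,0],[0,0,0],1],
    [[0,0,0],[0,0,0],1],
    [[0,0,0],[0,0,0],1],
  ],
)

```text
time_s: 19.1
eef_pos: [0.5266, 0.4085, 0.0119]
eef_rot: [-0.001, 0.997, -0.073, 0.001]
wrist_force: [-1.0, -1.7, 6.0]
opening: 0.19
grasp_force: 59.0
```

Request:
send_rows(
  series=[
    [[0,0,0],[0,0,10],1],
    [[0,0,0],[0,0,25],1],
    [[0,0,0],[0,0,45],1],
    [[0,0,0],[0,0,80],1],
    [[0,0,0],[0,0,120],1],
    [[0,0,0],[0,0,165],1],
    [[0,0,0],[0,0,200],1],
    [[0,0,0],[0,0,220],1],
    [[0,0,0],[0,0,220],1],
    [[0,0,0],[0,0,220],1],
  ],
)

```text
time_s: 20.35
eef_pos: [0.5248, 0.4075, 0.2284]
eef_rot: [0.001, 0.997, -0.073, -0.001]
wrist_force: [-1.0, -0.9, -3.0]
opening: 0.191
grasp_force: 58.6
```

```bash
python3 -c "
from h import *
st();c=snap('wrist','w5.png');np.savez('w5.npz',K=c['camera_matrix'],x=c['xyz'],o=c['orientation'])"
```

```text
t 20.35 tcp [524.8 407.5 228.4] yaw -98.4 tilt 0.2 open 0.191 F [-1.  -0.9 -3. ] g 58.6 q6 2.2
```

View pics/w5.png

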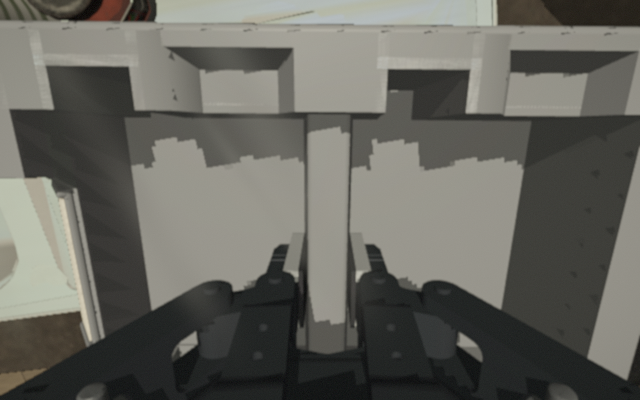

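```bash
python3 -c "
from h import *
d=np.load('w5.npz');c=dict(camera_matrix=d['K'],xyz=d['x'],orientation=d['o'])
t=np.array([.5248,.4075,.2284]);y=np.radians(-98.4);X=np.array([np.cos(y),np.sin(y)]);N=np.array([-np.sin(y),np.cos(y)])
# X = closing dir; N = camera dir
for p,dz in [((10,25),.0386),((320,26),.0386),((630,28),.0386),((329,128),.0266),((327,318),.0266),((304,128),.0266),((350,128),.0266)]:
  q=back(c,p,t[2]+dz)-t; print(p,(q[:2]@X*1000).round(1),(q[:2]@N*1000).round(1))
"
```

```text
(10, 25) -86.8 85.9
(320, 26) -2.5 85.7
(630, 28) 82.3 85.3
(329, 128) 0.1 57.1
(327, 318) -0.5 -15.0
(304, 128) -8.1 57.1
(350, 128) 7.0 57.1
```

```bash
cat > fit.py <<'E'
from h import *
from scipy.optimize import minimize
from scipy.ndimage import map_coordinates
def fit(c,img,segs,x0=(.4563,.0815,60.4),s=1.2):
    g=cv2.GaussianBlur(cv2.cvtColor(img,cv2.COLOR_RGB2GRAY).astype(np.float32),(0,0),s)
    G=np.hypot(cv2.Sobel(g,-1,1,0),cv2.Sobel(g,-1,0,1)); G=np.minimum(G,np.percentile(G,97))
    P=np.vstack([np.linspace(a,b,60) for a,b in segs])/1000
    def pts(v):
        y=np.radians(v[2]);Q=P.copy();Q[:,0]=v[0]+P[:,0]*np.cos(y)-P[:,1]*np.sin(y);Q[:,1]=v[1]+P[:,0]*np.sin(y)+P[:,1]*np.cos(y)
        w=(Q-np.array(c['xyz']))@rot(c);w=w*[1,-1,-1];u=w@np.array(c['camera_matrix']).T;return u[:,:2]/u[:,2:]
    def cost(v):
        u=pts(v);return -map_coordinates(G,[u[:,1],u[:,0]],order=1).mean()
    best=None
    for dx in(-.004,0,.004):
        for dy in(-.004,0,.004):
            v0=np.array(x0)+[dx,dy,0];r=minimize(cost,v0,method='Nelder-Mead',options=dict(initial_simplex=[v0,v0+[.003,0,0],v0+[0,.003,0],v0+[0,0,1.5]]))
            if best is None or r.fun<best.fun:best=r
    return best.x*[1000,1000,1],best.fun,cost(x0)
rim=[((-108,-84,98),(108,-84,98)),((-108,84,98),(108,84,98)),((-108,-84,98),(-108,84,98))]
E
python3 - <<'E'
from fit import *
d=np.load('w2.npz');c=dict(camera_matrix=d['K'],xyz=d['x'],orientation=d['o'])
img=cv2.imread('pics/w2.png')[...,::-1].copy()
w=[((-60,-84,98),(100,-84,98)),((-60,84,98),(100,84,98)),((-7,-60,86),(-7,60,86)),((7,-60,86),(7,60,86))]
print('w2',fit(c,img,w)); print('w2 noDiv',fit(c,img,w[:2]+[((-108,-80,98),(-108,-40,98)),((-108,40,98),(-108,80,98))]))
c=snap('top','top2.png');print('top1',fit(c,cv2.imread('pics/top1.png')[...,::-1].copy(),rim,s=1));print('top2',fit(c,c['pixels'],rim,s=1))
c=snap('scene','scene2.png')
E
```

```text
w2 (array([453.77669934,  83.5202663 ,  59.75931879]), np.float64(-126.49193572998047), np.float32(-115.084274))
w2 noDiv (array([453.49089516,  77.43986047,  62.49263453]), np.float64(-101.06491088867188), np.float32(-89.5767))
top1 (array([452.31608585,  77.58374288,  60.08792256]), np.float64(-182.42864990234375), np.float32(-169.92746))
top2 (array([457.6053533 ,  77.54083109,  58.3644157 ]), np.float64(-166.73056030273438), np.float32(-152.05122))
```

View pics/top2.png

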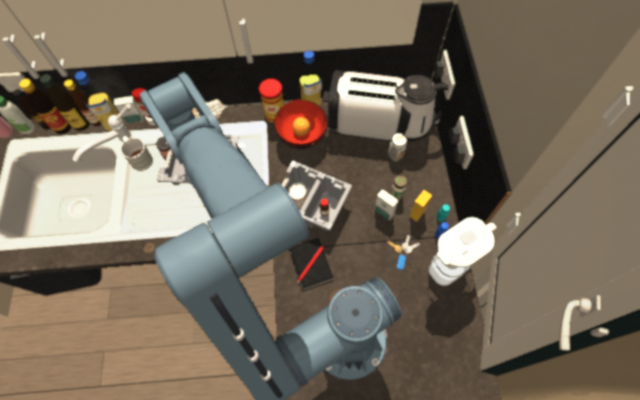

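Request:
send_rows(
  series=[
    [[0,0,10],[-5,-20,0],1],
    [[0,0,20],[-10,-60,0],1],
    [[0,0,30],[-20,-110,0],1],
    [[0,0,40],[-35,-160,0],1],
    [[0,0,50],[-45,-210,0],1],
    [[0,0,60],[-50,-250,0],1],
    [[0,0,70],[-60,-280,0],1],
    [[0,0,80],[-67,-310,0],1],
    [[0,0,90],[-67,-325,0],1],
    [[0,0,100],[-67,-325,0],1],
  ],
)

```text
time_s: 21.75
eef_pos: [0.4583, 0.0819, 0.2296]
eef_rot: [-0.0, 0.696, 0.718, -0.0]
wrist_force: [0.3, 0.7, -2.9]
opening: 0.19
grasp_force: 58.7
```

Request:
send_rows(
  series=[
    [[0,0,10],[0,0,0],1],
    [[0,0,20],[0,0,0],1],
    [[0,0,30],[0,0,0],1],
    [[0,0,40],[0,0,0],1],
    [[0,0,50],[0,0,-20],1],
    [[0,0,57],[0,0,-40],1],
    [[0,0,59],[0,0,-55],1],
    [[0,0,59],[0,0,-55],1],
    [[0,0,59],[0,0,-55],1],
  ],
)

```text
time_s: 22.88
eef_pos: [0.4591, 0.083, 0.1758]
eef_rot: [0.0, 0.254, 0.967, 0.0]
wrist_force: [0.3, 0.2, -1.8]
opening: 0.193
grasp_force: 58.7
```

```bash
python3 -c "
from h import *
st();c=snap('wrist','w6.png');np.savez('w6.npz',K=c['camera_matrix'],x=c['xyz'],o=c['orientation'])
c=snap('scene','scene3.png');im=c['pixels'][130:290,200:420,::-1];cv2.imwrite('pics/sc3.png',cv2.resize(im,None,fx=3.6,fy=3.6,interpolation=cv2.INTER_CUBIC))"
```

```text
t 22.88 tcp [459.1  83.  175.8] yaw 60.6 tilt 0.0 open 0.193 F [ 0.3  0.2 -1.8] g 58.7 q6 -1.13
```

View pics/w6.png

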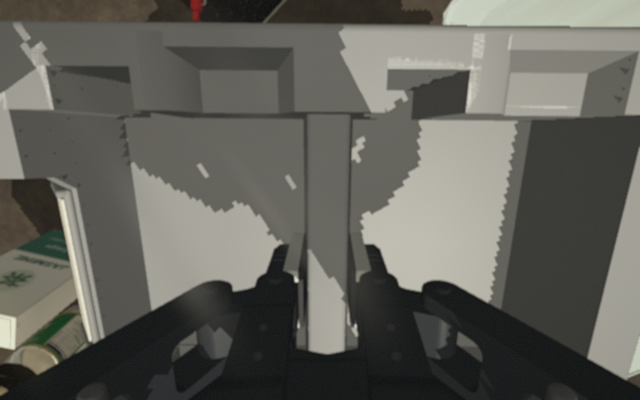

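Request:
send_rows(
  series=[
    [[0,0,-0.3],[-2.5,-1.5,-20],1],
    [[0,0,-0.3],[-2.5,-1.5,-40],1],
    [[0,0,-0.3],[-2.5,-1.5,-52],1],
    [[0,0,-0.3],[-2.5,-1.5,-58],1],
    [[0,0,-0.3],[-2.5,-1.5,-62],1],
    [[0,0,-0.3],[-2.5,-1.5,-65],1],
    [[0,0,-0.3],[-2.5,-1.5,-67],1],
    [[0,0,-0.3],[-2.5,-1.5,-69],1],
    [[0,0,-0.3],[-2.5,-1.5,-69],1],
  ],
)

```text
time_s: 24.1
eef_pos: [0.4561, 0.0815, 0.1062]
eef_rot: [-0.0, 0.256, 0.967, -0.0]
wrist_force: [-0.2, 0.5, -2.8]
opening: 0.192
grasp_force: 58.7
```

```bash
python3 -c "
from h import *
st();print(np.round(telemetry.get_obs()['torque'],2))"
```

```text
t 24.1 tcp [456.1  81.5 106.2] yaw 60.3 tilt 0.0 open 0.192 F [-0.2  0.5 -2.8] g 58.7 q6 -1.13
[ 0.02  0.04 -0.06]
```

Request:
send_rows(
  series=[
    [[0,0,0],[0,0,-2],1],
    [[0,0,0],[0,0,-4],1],
    [[0,0,0],[0,0,-5],1],
    [[0,0,0],[0,0,-5],1],
    [[0,0,0],[0,0,-5],1],
  ],
)

```text
time_s: 24.72
eef_pos: [0.4561, 0.0815, 0.1014]
eef_rot: [-0.0, 0.256, 0.967, -0.0]
wrist_force: [-1.6, -1.1, 1.3]
opening: 0.193
grasp_force: 59.2
```

```bash
python3 -c "
from h import *
st();print(np.round(telemetry.get_obs()['torque'],2))"
```

```text
t 24.73 tcp [456.1  81.5 101.4] yaw 60.3 tilt 0.0 open 0.193 F [-1.6 -1.1  1.3] g 59.2 q6 -1.13
[-0.06  0.32 -0.05]
```

Request:
send_rows(
  series=[
    [[0,0,0],[0,0,-1],1],
    [[0,0,0],[0,0,-1],-0.2],
    [[0,0,0],[0,0,-1],-0.2],
    [[0,0,0],[0,0,-1],-0.2],
    [[0,0,0],[0,0,-1],-0.2],
    [[0,0,0],[0,0,20],-0.2],
    [[0,0,0],[0,0,60],-0.2],
    [[0,0,0],[0,0,120],-0.2],
    [[0,0,0],[0,0,180],-0.2],
    [[0,0,0],[0,0,200],-0.2],
  ],
)

```text
time_s: 25.98
eef_pos: [0.4579, 0.0815, 0.3059]
eef_rot: [0.004, 0.256, 0.967, 0.001]
wrist_force: [0.9, -0.8, -0.6]
opening: 0.601
grasp_force: 0.0
```

Request:
send_rows(
  series=[
    [[0,0,-10],[-10,-60,0],-0.2],
    [[0,0,-24],[-60,-357,0],-0.2],
    [[0,0,-24],[-60,-357,0],-0.2],
    [[0,0,-24],[-60,-357,0],-0.2],
    [[0,0,-24],[-60,-357,0],-0.2],
    [[0,0,-24],[-60,-357,0],-0.2],
    [[0,0,-24],[-60,-357,0],-0.2],
    [[0,0,-24],[-60,-357,0],-0.2],
    [[0,0,-24],[-60,-357,0],-0.2],
  ],
)

```text
time_s: 27.1
eef_pos: [0.3965, -0.2743, 0.3013]
eef_rot: [-0.0, 0.451, 0.893, 0.0]
wrist_force: [-0.5, 0.2, 0.1]
opening: 0.596
grasp_force: 0.0
```

```bash
python3 -c "
from h import *
st();c=snap('wrist','w7.png');np.savez('w7.npz',K=c['camera_matrix'],x=c['xyz'],o=c['orientation'])
spots('wrist',['stock_carton','tea_carton','spice_jar','deep_tote','shallow_tote'],c)
c=snap('scene','scene4.png');spots('scene',['shallow_tote','deep_tote'],c);cv2.imwrite('pics/sc4.png',cv2.resize(c['pixels'][130:290,200:420,::-1],None,fx=3.6,fy=3.6))"
```

```text
t 27.1 tcp [ 396.5 -274.3  301.3] yaw 36.4 tilt 0.0 open 0.596 F [-0.5  0.2  0.1] g 0.0 q6 -1.49
stock_carton [([0.393, -0.276, 0.0], 0.92, [323, 149])]
tea_carton [([0.408, -0.161, 0.004], 0.84, [390, 79])]
spice_jar [([0.479, -0.22, -0.004], 0.87, [402, 153])]
deep_tote []
shallow_tote []
shallow_tote [([0.454, 0.082, 0.088], 0.78, [316, 192])]
deep_tote [([0.457, 0.081, -0.004], 0.61, [316, 223])]
```

View pics/w7.png

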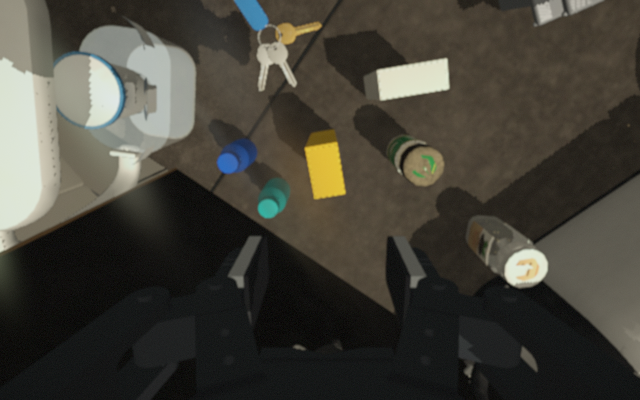

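View pics/sc4.png

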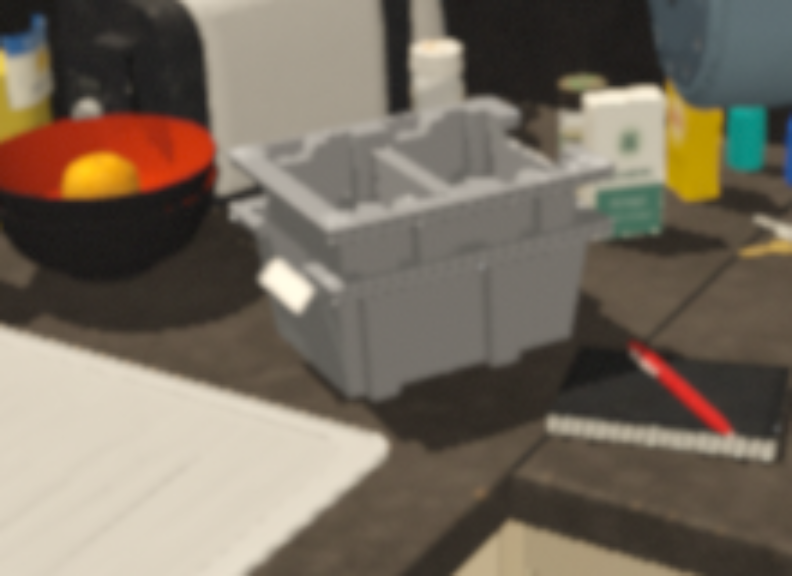

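```bash
python3 -c "
from h import *
d=np.load('w7.npz');c=dict(camera_matrix=d['K'],xyz=d['x'],orientation=d['o'])
def q(n,pts,z):
  P=np.array([back(c,p,z) for p in pts])[:,:2]*1000;a=P[1]-P[0];b=P[2]-P[1];g=lambda v:np.degrees(np.arctan2(v[1],v[0])).round(1)
  print(n,P.mean(0).round(1),np.linalg.norm(a).round(1),g(a),np.linalg.norm(P[2]-P[3]).round(1),g(P[2]-P[3]),np.linalg.norm(b).round(1),g(b),np.linalg.norm(P[3]-P[0]).round(1),g(P[3]-P[0]))
q('stock',[(305,147),(338,143),(346,196),(313,199)],.126)
q('tea',[(378,68),(447,58),(450,90),(380,101)],.119)
print('spice',back(c,(423,167),.104)*1000,'blue cap',back(c,(230,160),.082)*1000,'teal',back(c,(267,207),.082)*1000)
"
```

```text
stock [ 396.9 -276. ] 30.3 43.3 31.4 41.9 50.8 -44.5 50.0 -45.8
tea [ 411.  -163.7] 60.4 44.3 62.8 45.1 27.3 -42.7 28.2 -47.7
spice [ 474.39946049 -218.82109006  104.        ] blue cap [ 314.44122196 -333.20811025   82.        ] teal [ 374.48215487 -353.24475842   82.        ]
```

Request:
send_rows(
  series=[
    [[0,0,7.5],[0,-1.5,0],-0.2],
    [[0,0,7.5],[0,-1.5,-50],-0.2],
    [[0,0,7.5],[0,-1.5,-105],-0.2],
    [[0,0,7.5],[0,-1.5,-160],-0.2],
    [[0,0,7.5],[0,-1.5,-200],-0.2],
    [[0,0,7.5],[0,-1.5,-220],-0.2],
    [[0,0,7.5],[0,-1.5,-220],-0.2],
    [[0,0,7.5],[0,-1.5,-220],-0.2],
    [[0,0,7.5],[0,-1.5,-220],1],
    [[0,0,7.5],[0,-1.5,-220],1],
  ],
)

```text
time_s: 28.8
eef_pos: [0.3971, -0.2779, 0.0828]
eef_rot: [0.001, 0.392, 0.92, -0.001]
wrist_force: [0.3, 0.3, 4.2]
opening: 0.347
grasp_force: 58.6
```

Request:
send_rows(
  series=[
    [[0,0,0],[0,0,0],1],
    [[0,0,0],[0,0,0],1],
    [[0,0,0],[0,0,0],1],
    [[0,0,0],[0,0,0],1],
  ],
)

```text
time_s: 29.3
eef_pos: [0.3971, -0.2779, 0.0828]
eef_rot: [0.001, 0.392, 0.92, -0.001]
wrist_force: [-0.4, 0.5, 7.1]
opening: 0.349
grasp_force: 58.8
```

Request:
send_rows(
  series=[
    [[0,0,0],[0,0,15],1],
    [[0,0,0],[0,0,60],1],
    [[0,0,0],[0,0,120],1],
    [[0,0,0],[0,0,180],1],
    [[0,0,0],[0,0,210],1],
    [[0,0,0],[0,0,210],1],
  ],
)

```text
time_s: 30.05
eef_pos: [0.397, -0.2779, 0.2948]
eef_rot: [0.003, 0.392, 0.92, -0.001]
wrist_force: [-0.2, 1.1, -1.1]
opening: 0.344
grasp_force: 58.6
```

```bash
python3 -c "
from h import *
st()"
```

```text
t 30.05 tcp [ 397.  -277.9  294.8] yaw 43.8 tilt 0.4 open 0.344 F [-0.2  1.1 -1.1] g 58.6 q6 -1.62
```

Request:
send_rows(
  series=[
    [[0,0,8],[84,403,0],1],
    [[0,0,16.5],[84,403,0],1],
    [[0,0,16.5],[84,403,0],1],
    [[0,0,16.5],[84,403,0],1],
    [[0,0,16.5],[84,403,0],1],
    [[0,0,16.5],[84,403,0],1],
    [[0,0,16.5],[84,403,0],1],
    [[0,0,16.5],[84,403,0],1],
    [[0,0,16.5],[84,403,0],1],
  ],
)

```text
time_s: 31.18
eef_pos: [0.4793, 0.1256, 0.2899]
eef_rot: [-0.001, 0.256, 0.967, -0.001]
wrist_force: [0.5, -0.4, -1.1]
opening: 0.341
grasp_force: 59.0
```

Request:
send_rows(
  series=[
    [[0,0,0],[0,0,-40],1],
    [[0,0,0],[0,0,-70],1],
    [[0,0,0],[0,0,-95],1],
    [[0,0,0],[0,0,-110],1],
    [[0,0,0],[0,0,-117],1],
    [[0,0,0],[0,0,-119],1],
    [[0,0,0],[0,0,-119],1],
  ],
)

```text
time_s: 32.05
eef_pos: [0.4808, 0.1256, 0.1738]
eef_rot: [0.001, 0.256, 0.967, -0.0]
wrist_force: [-2.9, -0.9, 5.3]
opening: 0.347
grasp_force: 59.2
```

```bash
python3 -c "
from h import *
st()"
```

```text
t 32.05 tcp [480.8 125.6 173.8] yaw 60.3 tilt 0.1 open 0.347 F [-2.9 -0.9  5.3] g 59.2 q6 -1.04
```

Request:
send_rows(
  series=[
    [[0,0,0],[0,0,0],-0.2],
    [[0,0,0],[0,0,0],-0.2],
    [[0,0,0],[0,0,0],-0.2],
    [[0,0,0],[0,0,0],-0.2],
    [[0,0,0],[0,0,20],-0.2],
    [[0,0,0],[0,0,70],-0.2],
    [[0,0,0],[0,0,130],-0.2],
    [[0,0,0],[0,0,150],-0.2],
    [[0,0,0],[0,0,150],-0.2],
  ],
)

```text
time_s: 33.17
eef_pos: [0.4811, 0.1261, 0.3241]
eef_rot: [0.002, 0.256, 0.967, 0.001]
wrist_force: [0.4, 0.8, -0.9]
opening: 0.601
grasp_force: 0.0
```

Request:
send_rows(
  series=[
    [[0,0,-10],[-70,-289,-30],-0.2],
    [[0,0,-20],[-70,-289,-30],-0.2],
    [[0,0,-30],[-70,-289,-30],-0.2],
    [[0,0,-40],[-70,-289,-30],-0.2],
    [[0,0,-50],[-70,-289,-30],-0.2],
    [[0,0,-60],[-70,-289,-30],-0.2],
    [[0,0,-70],[-70,-289,-30],-0.2],
    [[0,0,-80],[-70,-289,-30],-0.2],
    [[0,0,-90],[-70,-289,-30],-0.2],
    [[0,0,-100],[-70,-289,-30],-0.2],
  ],
)

```text
time_s: 34.42
eef_pos: [0.4094, -0.1624, 0.29]
eef_rot: [-0.002, 0.906, 0.423, -0.001]
wrist_force: [0.6, 0.3, 0.6]
opening: 0.601
grasp_force: 0.0
```

Request:
send_rows(
  series=[
    [[0,0,-5.5],[0,0,0],-0.2],
    [[0,0,-5.5],[0,0,0],-0.2],
    [[0,0,-5.5],[0,0,0],-0.2],
  ],
)

```text
time_s: 34.8
eef_pos: [0.4098, -0.1627, 0.2912]
eef_rot: [-0.001, 0.924, 0.382, -0.0]
wrist_force: [-0.4, 0.2, 0.2]
opening: 0.603
grasp_force: 0.0
```

```bash
python3 -c "
from h import *
st();c=snap('wrist','w8.png');spots('wrist',['tea_carton','spice_jar','stock_carton'],c);
for p in [[.411,-.1637,.119]]: print(proj(c,p))
c=snap('scene','scene5.png');spots('scene',['stock_carton'],c)
"
```

```text
t 34.8 tcp [ 409.8 -162.7  291.2] yaw -45.1 tilt 0.1 open 0.603 F [-0.4  0.2  0.2] g 0.0 q6 0.14
tea_carton [([0.408, -0.16, 0.002], 0.69, [324, 149])]
spice_jar [([0.473, -0.22, -0.006], 0.7, [394, 146])]
stock_carton []
[329.02636864 170.46243543]
stock_carton [([0.476, 0.127, 0.09], 0.89, [299, 196])]
```

Request:
send_rows(
  series=[
    [[0,0,0],[0,0,-50],-0.2],
    [[0,0,0],[0,0,-105],-0.2],
    [[0,0,0],[0,0,-160],-0.2],
    [[0,0,0],[0,0,-200],-0.2],
    [[0,0,0],[0,0,-215],-0.2],
    [[0,0,0],[0,0,-215],-0.2],
    [[0,0,0],[0,0,-215],-0.2],
    [[0,0,0],[0,0,-215],1],
    [[0,0,0],[0,0,-215],1],
    [[0,0,0],[0,0,-215],1],
  ],
)

```text
time_s: 36.35
eef_pos: [0.4113, -0.1638, 0.0788]
eef_rot: [0.001, 0.924, 0.381, 0.001]
wrist_force: [0.3, 0.5, 6.2]
opening: 0.295
grasp_force: 59.5
```

Request:
send_rows(
  series=[
    [[0,0,0],[0,0,0],1],
    [[0,0,0],[0,0,0],1],
    [[0,0,0],[0,0,0],1],
  ],
)

```text
time_s: 36.72
eef_pos: [0.4113, -0.1638, 0.0788]
eef_rot: [0.001, 0.924, 0.381, 0.001]
wrist_force: [-0.3, 0.7, 7.2]
opening: 0.297
grasp_force: 59.5
```

Request:
send_rows(
  series=[
    [[0,0,0],[0,0,15],1],
    [[0,0,0],[0,0,60],1],
    [[0,0,0],[0,0,120],1],
    [[0,0,0],[0,0,180],1],
    [[0,0,0],[0,0,215],1],
    [[0,0,0],[0,0,215],1],
  ],
)

```text
time_s: 37.48
eef_pos: [0.4115, -0.1638, 0.2966]
eef_rot: [0.003, 0.924, 0.381, 0.002]
wrist_force: [-0.1, -0.1, -0.7]
opening: 0.292
grasp_force: 58.9
```

```bash
python3 -c "
from h import *
st()"
```

```text
t 37.48 tcp [ 411.5 -163.8  296.6] yaw -45.2 tilt 0.4 open 0.292 F [-0.1 -0.1 -0.7] g 58.9 q6 0.14
```

Request:
send_rows(
  series=[
    [[0,0,-10],[19,201,0],1],
    [[0,0,-20],[19,201,0],1],
    [[0,0,-30],[19,201,0],1],
    [[0,0,-40],[19,201,0],1],
    [[0,0,-50],[19,201,0],1],
    [[0,0,-60],[19,201,0],1],
    [[0,0,-70],[19,201,0],1],
    [[0,0,-74.5],[19,201,0],1],
    [[0,0,-74.5],[19,201,0],1],
    [[0,0,-74.5],[19,201,0],1],
  ],
)

```text
time_s: 38.72
eef_pos: [0.4287, 0.0381, 0.2918]
eef_rot: [0.0, 0.967, -0.255, -0.001]
wrist_force: [-0.4, 0.9, -0.3]
opening: 0.297
grasp_force: 59.1
```

Request:
send_rows(
  series=[
    [[0,0,0],[0,0,-40],1],
    [[0,0,0],[0,0,-75],1],
    [[0,0,0],[0,0,-100],1],
    [[0,0,0],[0,0,-115],1],
    [[0,0,0],[0,0,-122],1],
    [[0,0,0],[0,0,-125],1],
    [[0,0,0],[0,0,-125],1],
  ],
)

```text
time_s: 39.6
eef_pos: [0.4294, 0.0379, 0.1698]
eef_rot: [0.0, 0.967, -0.256, -0.0]
wrist_force: [-9.5, 1.5, 16.8]
opening: 0.298
grasp_force: 61.2
```

```bash
python3 -c "
from h import *
st()"
```

```text
t 39.6 tcp [429.4  37.9 169.8] yaw -119.6 tilt 0.0 open 0.298 F [-9.5  1.5 16.8] g 61.2 q6 1.9
```

Request:
send_rows(
  series=[
    [[0,0,0],[1,0,1.5],1],
    [[0,0,0],[1,0,1.5],-0.2],
    [[0,0,0],[1,0,1.5],-0.2],
    [[0,0,0],[1,0,1.5],-0.2],
    [[0,0,0],[1,0,1.5],-0.2],
    [[0,0,0],[1,0,20],-0.2],
    [[0,0,0],[1,0,70],-0.2],
    [[0,0,0],[1,0,130],-0.2],
    [[0,0,0],[1,0,160],-0.2],
    [[0,0,0],[1,0,160],-0.2],
  ],
)

```text
time_s: 40.85
eef_pos: [0.4316, 0.0378, 0.33]
eef_rot: [-0.0, 0.967, -0.256, 0.003]
wrist_force: [-0.5, 0.1, -1.2]
opening: 0.597
grasp_force: 0.0
```

Request:
send_rows(
  series=[
    [[0,0,0],[0,-200,0],-0.2],
    [[0,0,0],[0,-200,0],-0.2],
    [[0,0,0],[0,-200,0],-0.2],
    [[0,0,0],[0,-200,0],-0.2],
    [[0,0,0],[0,-200,0],-0.2],
    [[0,0,0],[0,-200,0],-0.2],
  ],
)

```text
time_s: 41.6
eef_pos: [0.4301, -0.1604, 0.3267]
eef_rot: [-0.0, 0.967, -0.255, -0.0]
wrist_force: [0.7, 0.0, 0.5]
opening: 0.6
grasp_force: 0.0
```

```bash
python3 -c "
from h import *
st();c=snap('scene','scene6.png');spots('scene',['stock_carton','tea_carton','shallow_tote','deep_tote'],c)
a=cv2.resize(c['pixels'][110:280,220:440,::-1],None,fx=2.7,fy=2.7)
t=snap('top');spots('top',['stock_carton','tea_carton','spice_jar','herb_jar'],t)
b=cv2.resize(t['pixels'][130:260,260:440,::-1],None,fx=1,fy=1);
cv2.imwrite('pics/fin.png',np.hstack([a,cv2.copyMakeBorder(b,0,a.shape[0]-130,0,0,cv2.BORDER_CONSTANT)]))"
```

```text
t 41.6 tcp [ 430.1 -160.4  326.7] yaw -119.6 tilt 0.1 open 0.6 F [0.7 0.  0.5] g 0.0 q6 1.47
stock_carton [([0.48, 0.126, 0.088], 0.98, [298, 196])]
tea_carton []
shallow_tote [([0.45, 0.082, 0.088], 0.7, [317, 192])]
deep_tote [([0.458, 0.083, -0.006], 0.97, [315, 224])]
stock_carton [([0.483, 0.129, 0.091], 0.59, [295, 187])]
tea_carton []
spice_jar [([0.471, -0.218, -0.004], 0.85, [396, 195])]
herb_jar []
```

View pics/fin.png

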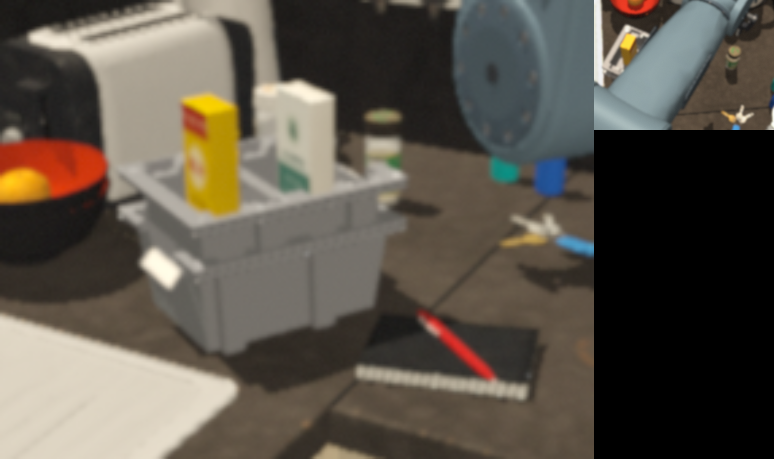

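The picture shows both cartons upright in the shallow tote: yellow stock at (210,155) above the label end, tea at (305,140) above the bottle. The totes are level and both jars are untouched.

```bash
python3 -c "
from bench import ctrl
print(ctrl.hand_in())"
```

```text
the job is handed in; nothing more can be done
None
```

The job is handed in at about 42 s of the 128 s: the tin and bottle are in the deep tote, the shallow tote sits level on it turned end for end, the stock and tea cartons stand upright above the tin and the bottle, and I left both spice jars where they stood.

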